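# Close the controller box with its tongued cover

## Task

Swing the magnifying lens on its arm aside so that it is well clear of the grey controller box, then fit the orange cover: angle its tongue down into the groove under the box's lip with the other edge held up, then press that edge down until the cover lies flat and the red catch snaps over it. Leave the dish, the bottle and the tape where they are.

Things in the scene. Friction and masses are not known exactly. Their poses are not given: they have to be found in the camera images.
- box: Grey open box screwed to the bench, 134 x 92 mm, a green board inside. Origin at the underside; x points to the groove end (away from the robot, give or take yaw), y to the side with the lens post, z up. Walls span x -64 to +70, y -46 to +46 mm. The cover rests flat on the wall tops, z 34 mm; the groove end is 47 mm high. The red catch fills x -72 to -57, y +-12 mm, and is 60 mm high.
- groove_mouth (a point): Middle of the groove's mouth, at its floor: x +54, y 0, z 34 mm in the box frame, axes as the box. It opens towards -x. Its floor runs on in front of it as a flat ledge, from x +36 mm to the back wall at +64 mm; the sloping lip is 9 mm above the floor at the mouth, 5.4 mm at the back, so the tongue enters tilted by up to 18 degrees. Cheeks at y +-38 mm close the groove's ends.
- catch_nose (a point): Tip of the red spring catch's nose: x -57.5, y 0, z 41.5 mm in the box frame. Above it a steep ramp rises to z 60 mm, leaning back to x -66 mm. The cover's edge rests on the ramp until pushed; pushed down (5 to 20 N on the black pad), it springs the catch outward, and the catch snaps back over it when the cover lies flat.
- catch (a joint): Rotation of the catch, 0 at rest (upright), growing as it is sprung outward, at most 0.4; a spring brings it back to 0.
- lens_hinge (a point): Top of the upright post beside the box, x 0, y +85, z 100 mm in the box frame; the lens arm turns about a vertical axis here.
- lens_knob (a point): Upright black knob at the end of the lens arm, 13 mm across, from 102 to 147 mm above the bench, this point at 140 mm, 119 mm from the hinge axis. The lens is a glass disc 62 mm across, 85 mm from the hinge axis, 102 to 109 mm above the bench.
- lens (a joint): Angle of the lens arm, rad. At 0 it points along the box's -y, the lens right over the box; it grows as the arm swings towards the box's -x (the catch end; clockwise from above). Stops at -0.4 and 1.7. Slight friction (0.04 N m) lets it stay where it is left. The lens is clear of the box from about 1.5.
- cover_grip (a point): Centre of the upright rib on the orange cover: 12 mm thick (along x), 50 mm long (along y), 6 to 36 mm above the underside, this point at 21 mm. Pinch it across the 12 mm. x points from here to the tongue, z up. The cover (about 160 g) is 124.5 mm long with its tongue, 92 mm wide, 6 mm thick, and starts flat on the bench.
- cover_tongue (a point): Middle of the tongue's front edge, at the underside: 67.25 mm in +x and 21 mm below cover_grip. The tongue is 4 mm thick, flush with the underside, 70 mm wide, and stands 11 mm out of the 6 mm plate.
- cover_edge (a point): Middle of the cover's other edge, at the underside: 57.25 mm in -x and 21 mm below cover_grip. This edge goes under the catch.
- cover_pad (a point): Black pad (18 x 36 mm) on top of the cover near that edge, 44 mm in -x and 15 mm below cover_grip; the place to press.
- cover: The orange cover; origin at the centre of its underside, axes as cover_grip.
- screw_dish: Round dish with screws, 67 mm across, 25 mm high, loose; origin at its underside.
- glue_bottle: Black and red bottle, 36 mm across, 85 mm high, loose, on the window sill level with the bench; origin at its underside.
- tape_black: Roll of black tape, 58 mm across, 19 mm high, loose; origin at its underside.

How it is judged:
By the outcome, as a careful person would: the job done as asked, in the order asked, and still so for the second after the job is handed in, with the robot touching nothing.
It also fails if it takes over 61 s, if anything falls off the work surface, if the arm or the gripper's body presses on something with over 40 N, if the wrist force passes 120 N, or if a joint passes its speed limit or range.

## Robot

A 6-joint arm with a two-finger parallel gripper is mounted at the origin on the work surface; the furniture and walls round the work are solid. World frame = base frame: x ahead of the robot, y to its left, z up, the work surface at z = 0. Lengths are in m, angles in rad, forces in N, time in s.
With the tool pointing down it reaches from about 0.2 to 0.875 m from the base axis. Payload 3.4 kg.
Tool frame: the origin (TCP) lies at the very end of the fingers, on their centre line; the grasp point (between the pads) lies 19 mm behind it; z points along the fingers, y is the line along which they close (so a half turn about z gives the same grasp; the last joint's range is limited). The gripper opens to 94 mm and grips with 3 to 60 N. Pads are 16 mm wide; open, the fingers measure 119 mm over their backs; the gripper's body (75 mm by 177 mm) begins 78 mm behind the grasp point.
Start: joints at [1.128, 0.276, 1.505, -0, 1.361, -0.121], TCP at [0.182, 0.546, 0.205] pointing down, gripper open.
Joint ranges: [-2.89, 2.89], [-0.75, 2.08], [0.22, 2.7], [-1.18, 4.32], [0.11, 2.71], [-2.7, 2.7]. Speed limits (rad/s): [2.57, 2.57, 3.14, 3.14, 3.14, 3.14].

## Interface

Orientations are given as a unit quaternion [w, x, y, z].
In Python, from workcell import * gives the robot as it stands.
- The arm moves only by the tool move_arm, never from a script. Its argument "targets" is a list of rows, each an object with "slide": the shift along the tool's x, y, z normalised to -1 to 1, where 1 is 40 mm, a list of three; "twist": the turn, a rotation vector about the tool's x, y, z normalised to -1 to 1, where 1 is 10 degrees, a list of three. In form: [{"slide": [x, y, z], "twist": [ax, ay, az]}, ...]. A call has 1 to 12 rows; each row shifts and turns the commanded pose from where the row before left it, along the tool's axes as they then stand; what a row does not reach is not made up. A row lasts 1/8 s, in which the tool goes at most 62.5 mm and 10.7 degrees, less where a joint would pass 70% of its speed; a pose out of reach is approached as far as the arm can. A call with a number of a shift or a turn outside -1 to 1 is refused whole. A call with a gripper value outside its range is refused whole. "hand" is the opening, from -1 (shut) to 1 (fully open), so that 0 is half open, set as the call begins (left out, the last holds). The fingers move at their own pace and stop on an object; "newtons" is the grip in N (left out, the last holds). Time passes only in rows, so rows that do not move let the fingers close. It gives the time, the measured TCP pose, the force, the opening and the grip force at its end, in the units of the state.
- state(): the state, without advancing time (a new reading comes with each control period).
- read_camera(name): name is "scene" or "side" or "wrist"; returns (picture, depth): 420x560x3 uint8, blue, green, red; 420x560 float32, m along the optical axis (not along the pixel's ray), 0 where there is no reading.
- calibration(name): a dict with "mtx" (3x3 intrinsics, pixels), "cam_to_world" (4x4, takes a point from camera to world coordinates). Camera axes: x right, y up, looking along -z (the intrinsics and any distortion apply to the point x, -y, -z); pixel columns grow to the right and rows downward; lengths in m; the calibration is good to about 2 mm. A picture is of the moment at which its call begins: read the wrist's pose just before it. calibration takes no time and is no camera call; for the wrist camera it gives the pose at the moment of the call.
- hand_in(): hands the job in; it is judged then, once.
The state is a dict: "time": time; "q": joint angles; "joint_vel": joint speeds; "effort": joint torques, N m; "eef_pos": TCP position; "tool_rot": TCP orientation; "ft_force": force on the tool from outside, world axes, zero at the start; "ft_torque": the same for the moment, N m; "grip_width": opening from 0.0 (shut) to 1.0 (fully open); "grasp_force": force on a finger pad.
Only numpy, scipy, OpenCV 4.12 (cv2) and the standard library are available. Lean on these libraries where they do the work, as an engineer would, in place of code of your own. Each camera call takes 0.05 s, during which the arm holds its last target. There are 200 camera calls.

## Working session

There is one attempt and no reset: what is moved stays moved. The work goes in short steps, Python scripts to look and compute and a tool call to move; the robot and the scene stay as the last step left them, time stands still between calls to the robot, and variables do not carry over. Pictures are saved under pics/ and viewed, at most 11 in all, crops included, and the job is handed in when it is done.

Besides the shell and the picture viewer there is one more tool, called after "Call:" by a JSON object that holds its "api" and its "payload", one argument or row to a line. move_arm: Moves the arm, as the interface text tells. Scaled input: -1 to 1 covers 40 mm each way for a shift and 10 degrees each way for a turn. Its arguments: {"type":"object","properties":{"targets":{"type":"array","items":{"type":"object","properties":{"slide":{"type":"array","items":{"type":"number","minimum":-1,"maximum":1}},"twist":{"type":"array","items":{"type":"number","minimum":-1,"maximum":1}}}}},"hand":{"type":"number"},"newtons":{"type":"number"}},"required":["targets"]}

```bash
mkdir -p pics; ls; cat > h.py <<'E'
from workcell import *
import numpy as np, cv2
from scipy.spatial.transform import Rotation as R
def snap(n,f):
    c=calibration(n); p,d=read_camera(n); cv2.imwrite('pics/%s.png'%f,p); np.savez('pics/%s.npz'%f,d=d,m=c['mtx'],T=c['cam_to_world'],p=p)
def px(f,u,v,z=None):
    """pixel -> world by depth, or by plane z"""
    D=np.load('pics/%s.npz'%f); m,T=D['m'],D['T']
    r=np.array([(u-m[0,2])/m[0,0],-(v-m[1,2])/m[1,1],-1.])
    if z is None:
        w=D['d'][int(v)-1:int(v)+2,int(u)-1:int(u)+2]; s=np.median(w[w>0])
    else: s=(z-T[2,3])/(T[:3,:3]@r)[2]
    return T[:3,:3]@(r*s)+T[:3,3]
def tool():
    s=state(); q=s['tool_rot']; return np.array(s['eef_pos']),R.from_quat([q[1],q[2],q[3],q[0]])
E
python3 - <<'E'
from h import *
snap('scene','s0'); snap('side','d0')
for n in('scene','side','wrist'):
    c=calibration(n);print(n,{k:np.round(v,3).tolist() for k,v in c.items()})
print(state())
E
```

```text
pics
scene {'mtx': [[444.036, 0.0, 282.248], [0.0, 444.036, 203.431], [0.0, 0.0, 1.0]], 'cam_to_world': [[0.938, -0.181, 0.296, 0.836], [0.346, 0.528, -0.776, -0.465], [-0.016, 0.83, 0.558, 0.648], [0.0, 0.0, 0.0, 1.0]]}
side {'mtx': [[394.194, 0.0, 275.301], [0.0, 394.194, 210.253], [0.0, 0.0, 1.0]], 'cam_to_world': [[-0.004, -0.732, 0.681, 1.193], [1.0, -0.014, -0.009, 0.291], [0.016, 0.681, 0.732, 0.763], [0.0, 0.0, 0.0, 1.0]]}
wrist {'mtx': [[370.206, 0.0, 279.118], [0.0, 370.206, 209.532], [0.0, 0.0, 1.0]], 'cam_to_world': [[0.316, -0.917, -0.245, 0.111], [0.949, 0.305, 0.083, 0.57], [-0.001, -0.259, 0.966, 0.384], [0.0, 0.0, 0.0, 1.0]]}
{'time': 0.1, 'q': array([ 1.12800416e+00,  2.76493676e-01,  1.50593909e+00, -2.37519641e-05,
        1.36069181e+00, -1.21006801e-01]), 'joint_vel': array([-0.00011549, -0.00136234, -0.00094613,  0.00025007,  0.00141679,
       -0.00064733]), 'effort': array([ 1.19245244e-03, -4.05455446e+01, -2.37779725e+01,  7.02330004e-02,
        2.98890495e-02, -4.91081028e-05]), 'eef_pos': array([0.18166159, 0.54504663, 0.20473982]), 'tool_rot': array([-2.01921323e-04,  1.60196923e-01,  9.87084778e-01, -7.38959208e-04]), 'ft_force': array([ 0.92111005, -0.66647409, -0.08512686]), 'ft_torque': array([-0.01128079,  0.04095025,  0.05387722]), 'grasp_force': 0.0, 'grip_width': 1.000365009294309}
```

View pics/s0.png

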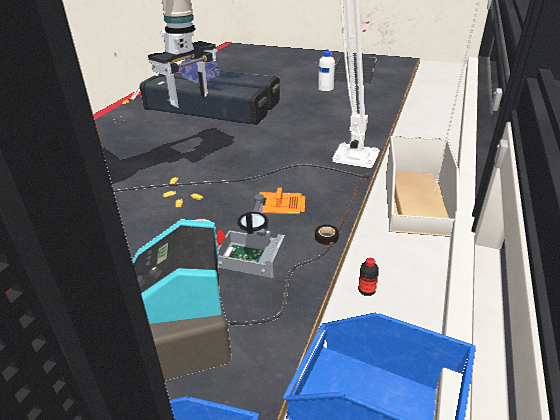

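View pics/d0.png

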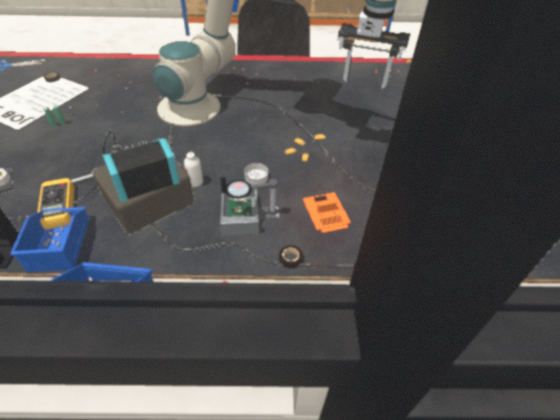

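The scene view shows the box at about (250,250), the lens at (252,222), the cover at (282,201) and the tape at (327,233). The side view shows the box at (240,208), the lens at (238,188), the dish at (257,174) and the cover at (326,211). Next I'll enlarge both.

```bash
python3 - <<'E'
from h import *
a=cv2.imread('pics/s0.png')[170:290,190:350]; b=cv2.imread('pics/d0.png')[150:270,200:360]
cv2.imwrite('pics/s0c.png',cv2.resize(a,(800,600),interpolation=cv2.INTER_CUBIC))
cv2.imwrite('pics/d0c.png',cv2.resize(b,(800,600),interpolation=cv2.INTER_CUBIC))
E
```

```text
(no output)
```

View pics/s0c.png

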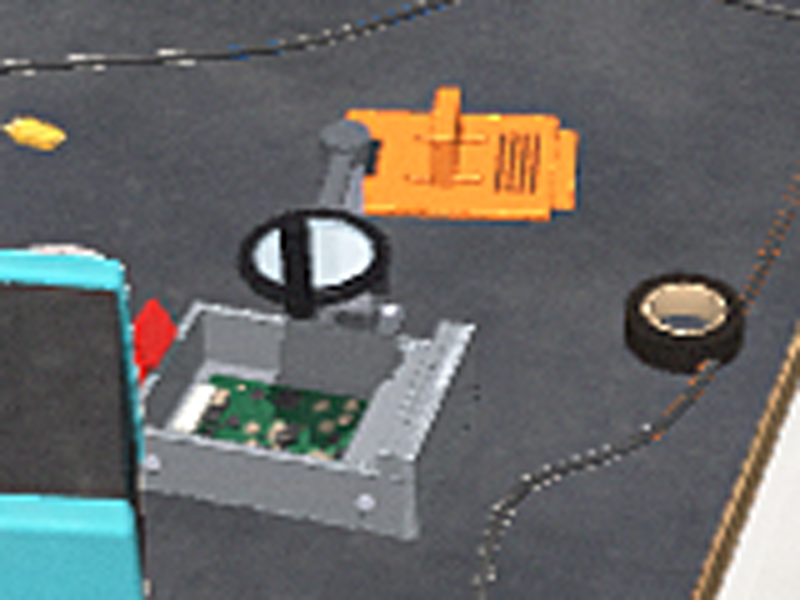

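View pics/d0c.png

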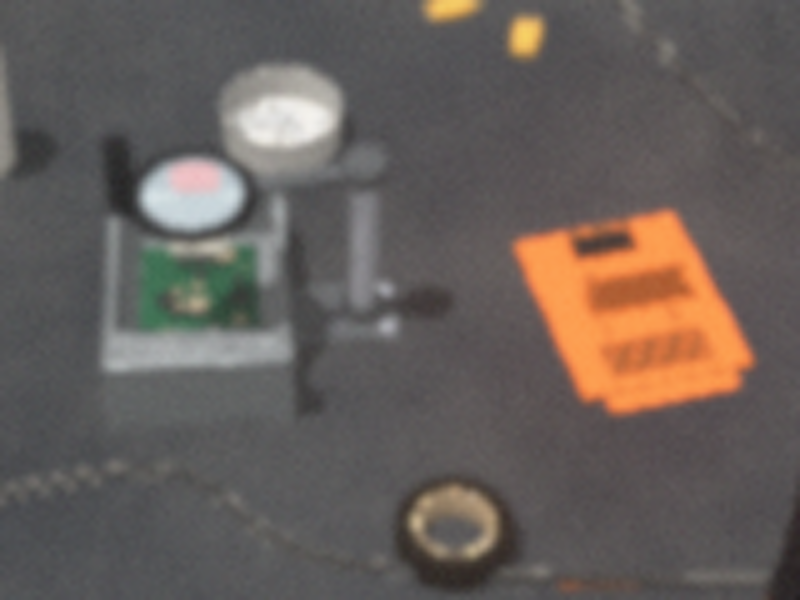

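The crops show the box rim, the hinge top (side 365,160; scene 345,135), the knob top (side 117,143; scene 297,222) and the cover corners (side 515,240; 675,210; 755,362; 585,402).

```bash
python3 - <<'E'
from h import *
np.set_printoptions(precision=4,suppress=True)
S=lambda u,v,z=None:px('s0',190+u/5,170+v/5,z)
D=lambda u,v,z=None:px('d0',200+u/5,150+v/5,z)
for n,f,u,v,z in [('lip far',S,473,326,.047),('lip near',S,412,458,.047),('catch-far cnr',S,197,303,.034),('near cnr',S,145,432,.034),
 ('lip L',D,104,366,.047),('lip R',D,292,360,.047),('hinge',S,345,135,.11),('hinge',D,365,160,.11),('knob',S,297,218,.147),('knob',D,117,143,.147),
 ('c1',D,515,240,.006),('c2',D,675,210,.006),('c3',D,755,364,.006),('c4',D,583,402,.006),('t1',D,612,413,.004),('t2',D,742,385,.004),
 ('rib',S,447,90,.036),('sc far l',S,350,112,.006),('sc near l',S,362,214,.006),('sc near r',S,550,218,.006),('sc far r',S,556,116,.006),
 ('dish',D,282,100,.025),('tape',D,455,520,.019),('tape',S,690,300,.019),('catch',S,155,303,.06),('yellow',D,525,35,0),('lens',S,315,255,.109),('lens',D,195,193,.109)]:
    print(n,f(u,v,z), end=' ')
    try: print(f(u,v))
    except Exception as e: print()
E
```

```text
lip far [0.5654 0.2553 0.047 ] [0.5446 0.3107 0.0008]
lip near [0.5717 0.1655 0.047 ] [0.5698 0.17   0.0427]
catch-far cnr [0.4348 0.2456 0.034 ] [ 0.4113  0.2871 -0.0019]
near cnr [0.4534 0.1572 0.034 ] [0.4521 0.1593 0.032 ]
lip L [0.5712 0.1691 0.047 ] [0.5315 0.1614 0.0014]
lip R [0.5658 0.2592 0.047 ] [0.562  0.259  0.0426]
hinge [0.4928 0.2905 0.11  ] [0.4926 0.2909 0.1097]
hinge [0.4915 0.2931 0.11  ] [0.4912 0.2931 0.1097]
knob [0.5217 0.1773 0.147 ] [0.5199 0.1808 0.1442]
knob [0.5222 0.1788 0.147 ] [0.5199 0.1785 0.1449]
c1 [0.4414 0.3751 0.006 ] [ 0.4351  0.3758 -0.0004]
c2 [0.4165 0.4643 0.006 ] [ 0.4101  0.4657 -0.0002]
c3 [0.5284 0.4941 0.006 ] [ 0.523   0.4958 -0.0001]
c4 [0.5553 0.4042 0.006 ] [0.5503 0.4051 0.0001]
t1 [0.5605 0.4186 0.004 ] [ 0.5567  0.4194 -0.0007]
t2 [0.5409 0.4862 0.004 ] [0.5381 0.4871 0.0007]
rib [0.4794 0.4513 0.036 ] [0.4773 0.4567 0.0324]
sc far l [0.4202 0.4583 0.006 ] [0.4181 0.463  0.0027]
sc near l [0.4629 0.3719 0.006 ] [0.4995 0.2898 0.069 ]
sc near r [0.5534 0.3994 0.006 ] [ 0.5502  0.409  -0.0011]
sc far r [0.5265 0.4904 0.006 ] [ 0.5225  0.5028 -0.0023]
dish [0.3516 0.2461 0.025 ] [0.3238 0.2446 0.0007]
tape [0.6393 0.3374 0.019 ] [0.6258 0.3385 0.0008]
tape [0.6415 0.3404 0.019 ] [0.6377 0.3558 0.0069]
catch [0.4344 0.2095 0.06  ] [0.4304 0.2161 0.0542]
yellow [ 0.2604  0.3895 -0.    ] [0.266  0.3889 0.0046]
lens [0.5156 0.2042 0.109 ] [0.5145 0.2064 0.1072]
lens [0.5151 0.2123 0.109 ] [0.511  0.2118 0.105 ]
```

Call:
{"api": "move_arm", "payload": {
  "targets": [
    {"slide":[0,0,0],"twist":[0,0,0.95]},
    {"slide":[0,0,0],"twist":[0,0,0.95]},
    {"slide":[0,0,0],"twist":[0,0,0.95]},
    {"slide":[0,0,0],"twist":[0,0,0.95]},
    {"slide":[0,0,0],"twist":[0,0,0.95]},
    {"slide":[0,0,0],"twist":[0,0,0.95]}
  ],
  "hand": 1,
  "newtons": 15
}}

```text
time: 0.85
eef_pos: [0.1817, 0.5452, 0.205]
tool_rot: [0.0, 0.614, 0.789, -0.001]
ft_force: [-0.5, -0.6, -0.0]
grip_width: 0.999
grasp_force: 0.0
```

Call:
{"api": "move_arm", "payload": {
  "targets": [
    {"slide":[-0.92,0.49,0]},
    {"slide":[-0.92,0.49,0]},
    {"slide":[-0.92,0.49,0]},
    {"slide":[-0.92,0.49,0]},
    {"slide":[-0.92,0.49,0]},
    {"slide":[-0.92,0.49,0]},
    {"slide":[-0.92,0.49,0]},
    {"slide":[-0.92,0.49,0]},
    {"slide":[-0.92,0.49,0]},
    {"slide":[-0.92,0.49,0]},
    {"slide":[-0.92,0.49,0]},
    {"slide":[0,0,0]}
  ]
}}

```text
schema error: expected keys slide, twist
```

Call:
{"api": "move_arm", "payload": {
  "targets": [
    {"slide":[-0.92,0.49,0],"twist":[0,0,0]},
    {"slide":[-0.92,0.49,0],"twist":[0,0,0]},
    {"slide":[-0.92,0.49,0],"twist":[0,0,0]},
    {"slide":[-0.92,0.49,0],"twist":[0,0,0]},
    {"slide":[-0.92,0.49,0],"twist":[0,0,0]},
    {"slide":[-0.92,0.49,0],"twist":[0,0,0]},
    {"slide":[-0.92,0.49,0],"twist":[0,0,0]},
    {"slide":[-0.92,0.49,0],"twist":[0,0,0]},
    {"slide":[-0.92,0.49,0],"twist":[0,0,0]},
    {"slide":[-0.92,0.49,0],"twist":[0,0,0]},
    {"slide":[-0.92,0.49,0],"twist":[0,0,0]},
    {"slide":[0,0,0],"twist":[0,0,0]}
  ]
}}

```text
time: 2.35
eef_pos: [0.4938, 0.206, 0.2048]
tool_rot: [0.0, 0.613, 0.79, -0.0]
ft_force: [-0.2, 0.4, 0.1]
grip_width: 1.002
grasp_force: 0.0
```

```bash
python3 - <<'E'
from h import *
snap('wrist','w1'); a=cv2.imread('pics/w1.png'); cv2.imwrite('pics/w1b.png',cv2.resize(a,(800,600),interpolation=cv2.INTER_CUBIC))
E
```

```text
(no output)
```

View pics/w1b.png

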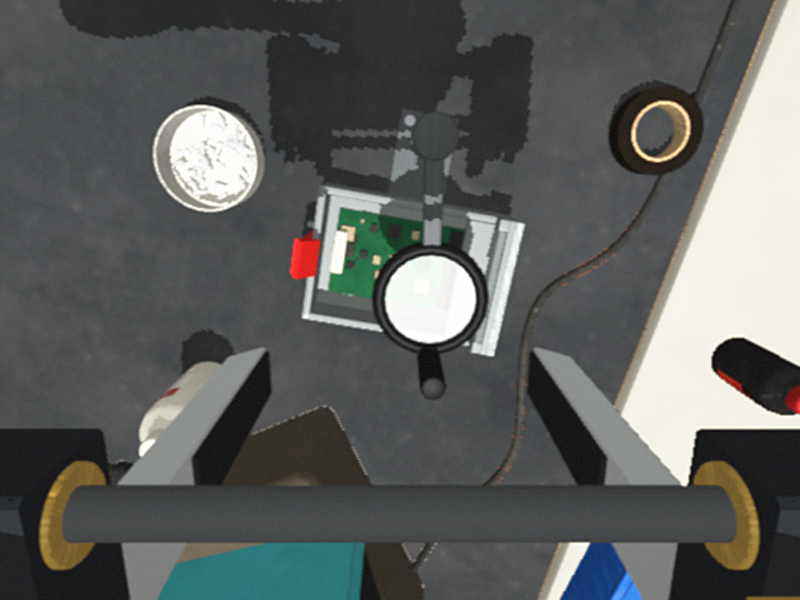

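The wrist view shows the box corners at (523,222), (492,355), (325,187) and (304,318). The hinge is at (435,135), the knob top at (432,387), the red catch at (304,258) and the dish at (210,157).

```bash
python3 - <<'E'
from h import *
np.set_printoptions(precision=4,suppress=True)
for n,u,v,z in [('lip+',523,222,.047),('lip-',492,355,.047),('c+',325,187,.034),('c-',304,318,.034),('hinge',435,135,.11),('knob',432,387,.147),('catch',304,258,.06),('dish',210,157,.025),('tape',662,130,.019)]:
    print(n,px('w1',u*.7,v*.7,z),px('w1',u*.7,v*.7))
print('teal',px('w1',215*1,430*.7+88),px('w1',330*.7,408*.7))
for uv in [(165,395),(150,440)]: print('bottle',px('w1',uv[0]*.7,uv[1]*.7))
E
```

```text
lip+ [0.5624 0.2607 0.047 ] [0.5732 0.2583 0.0046]
lip- [0.5697 0.1697 0.047 ] [0.5696 0.1698 0.0474]
c+ [0.4344 0.2496 0.034 ] [0.4344 0.2496 0.0338]
c- [0.4393 0.1591 0.034 ] [0.4359 0.1483 0.0026]
hinge [0.491  0.2944 0.11  ] [0.4908 0.2943 0.1123]
knob [0.5187 0.1792 0.147 ] [0.5187 0.1793 0.1472]
catch [0.4341 0.2063 0.06  ] [0.4338 0.2058 0.0575]
dish [0.3561 0.2489 0.025 ] [0.3486 0.247  0.0028]
tape [0.6395 0.3393 0.019 ] [0.6473 0.3422 0.0015]
teal [0.4801 0.0597 0.1373] [0.4712 0.0881 0.0172]
bottle [0.3618 0.0902 0.0564]
bottle [0.3721 0.0835 0.0994]
```

Call:
{"api": "move_arm", "payload": {
  "targets": [
    {"slide":[-0.81,0.46,0],"twist":[0,0,0]},
    {"slide":[0,0,0.7],"twist":[0,0,0]},
    {"slide":[0,0,0.7],"twist":[0,0,0]},
    {"slide":[0,0,0.7],"twist":[0,0,0]},
    {"slide":[0,0,0],"twist":[0,0,0]}
  ]
}}

```text
time: 3.02
eef_pos: [0.5155, 0.1819, 0.1195]
tool_rot: [-0.002, 0.611, 0.791, -0.002]
ft_force: [0.6, -0.6, -0.0]
grip_width: 1.001
grasp_force: 0.0
```

Call:
{"api": "move_arm", "payload": {
  "targets": [
    {"slide":[0,0,0],"twist":[0,0,0]},
    {"slide":[0,0,0],"twist":[0,0,0]},
    {"slide":[0,0,0],"twist":[0,0,0]},
    {"slide":[0,0,0],"twist":[0,0,0]},
    {"slide":[0,0,0],"twist":[0,0,0]},
    {"slide":[0,0,0],"twist":[0,0,0]}
  ],
  "hand": -1,
  "newtons": 10
}}

```text
time: 3.78
eef_pos: [0.5183, 0.1811, 0.1215]
tool_rot: [-0.0, 0.612, 0.791, 0.0]
ft_force: [-0.0, -0.0, 0.0]
grip_width: 0.396
grasp_force: 0.0
```

```bash
python3 - <<'E'
from h import *
p,r=tool(); h=np.array([.4918,.2937]); k=np.array([.520,.179])
print(state()['grip_width'],state()['grasp_force'],state()['ft_force'])
a0=np.arctan2(*(p[:2]-h)[::-1]); print('start',np.degrees(a0),np.hypot(*(p[:2]-h)))
end=np.radians(4.2-90)-1.6
M=r.as_matrix()[:2,:2]; prev=h+.119*np.array([np.cos(a0),np.sin(a0)])
for a in np.linspace(a0,end,13)[1:]:
    q=h+.119*np.array([np.cos(a),np.sin(a)]); print(np.round(M.T@(q-prev)/.04,2)); prev=q
print(prev)
E
```

```text
0.396389512934895 0.0 [-0.01917386 -0.02331443  0.04819783]
start -76.76393536791062 0.1156353055132123
[ 0.04 -0.43]
[ 0.1  -0.42]
[ 0.17 -0.4 ]
[ 0.22 -0.37]
[ 0.27 -0.34]
[ 0.32 -0.29]
[ 0.36 -0.24]
[ 0.39 -0.19]
[ 0.42 -0.13]
[ 0.43 -0.07]
[ 0.44 -0.  ]
[0.43 0.06]
[0.3729157  0.28845378]
```

Call:
{"api": "move_arm", "payload": {
  "targets": [
    {"slide":[0,0,0],"twist":[0,0,0]},
    {"slide":[0,0,0],"twist":[0,0,0]},
    {"slide":[0,0,0],"twist":[0,0,0]},
    {"slide":[0,0,0],"twist":[0,0,0]},
    {"slide":[0,0,0],"twist":[0,0,0]}
  ]
}}

```text
time: 4.4
eef_pos: [0.5182, 0.1812, 0.1214]
tool_rot: [-0.0, 0.612, 0.791, -0.0]
ft_force: [0.3, -0.6, -0.0]
grip_width: 0.137
grasp_force: 10.0
```

Call:
{"api": "move_arm", "payload": {
  "targets": [
    {"slide":[0.04,-0.43,0],"twist":[0,0,0]},
    {"slide":[0.1,-0.42,0],"twist":[0,0,0]},
    {"slide":[0.17,-0.4,0],"twist":[0,0,0]},
    {"slide":[0.22,-0.37,0],"twist":[0,0,0]},
    {"slide":[0.27,-0.34,0],"twist":[0,0,0]},
    {"slide":[0.32,-0.29,0],"twist":[0,0,0]},
    {"slide":[0,0,0],"twist":[0,0,0]}
  ]
}}

```text
time: 5.28
eef_pos: [0.4179, 0.2027, 0.1214]
tool_rot: [-0.001, 0.611, 0.792, -0.001]
ft_force: [-1.1, -1.3, -1.3]
grip_width: 0.133
grasp_force: 10.0
```

Call:
{"api": "move_arm", "payload": {
  "targets": [
    {"slide":[0.36,-0.24,0],"twist":[0,0,0]},
    {"slide":[0.39,-0.19,0],"twist":[0,0,0]},
    {"slide":[0.42,-0.13,0],"twist":[0,0,0]},
    {"slide":[0.43,-0.07,0],"twist":[0,0,0]},
    {"slide":[0.44,0,0],"twist":[0,0,0]},
    {"slide":[0.43,0.06,0],"twist":[0,0,0]},
    {"slide":[0,0,0],"twist":[0,0,0]}
  ]
}}

```text
time: 6.15
eef_pos: [0.3687, 0.2938, 0.1212]
tool_rot: [-0.003, 0.612, 0.791, -0.002]
ft_force: [-7.3, -0.1, 4.7]
grip_width: 0.112
grasp_force: 9.4
```

```bash
python3 - <<'E'
from h import *
p,r=tool(); h=np.array([.4918,.2937]); print(p[:2]-h, 4.2/57.3-np.pi/2-(np.arctan2(*(p[:2]-h)[::-1])), state()['ft_force'],state()['grip_width'])
E
```

```text
[-1.23140769e-01  5.56038597e-05] -4.6386390039734104 [-7.34083116 -0.12545994  4.68413926] 0.11196740123317596
```

Call:
{"api": "move_arm", "payload": {
  "targets": [
    {"slide":[0,0,0],"twist":[0,0,0]},
    {"slide":[0,0,0],"twist":[0,0,0]},
    {"slide":[0,0,0],"twist":[0,0,0]},
    {"slide":[0,0,-0.6],"twist":[0,0,0]},
    {"slide":[0,0,-1],"twist":[0,0,0]},
    {"slide":[0,0,-1],"twist":[0,0,0]},
    {"slide":[0,0,0],"twist":[0,0,0]}
  ],
  "hand": 0.4
}}

```text
time: 7.02
eef_pos: [0.3754, 0.2931, 0.2287]
tool_rot: [0.002, 0.612, 0.791, 0.004]
ft_force: [0.1, -1.3, -0.3]
grip_width: 0.695
grasp_force: 0.0
```

```bash
python3 - <<'E'
from h import *
p,r=tool(); M=r.as_matrix()
g=np.array([.487,.4345]); t=g-.02*M[:2,0]
print(p,state()['grip_width'],M[:2,:2].T@(t-p[:2])/.04)
E
```

```text
[0.37542736 0.29308397 0.22870343] 0.6952324907770232 [2.22196245 3.58736058]
```

Call:
{"api": "move_arm", "payload": {
  "targets": [
    {"slide":[0.6,0.9,0],"twist":[0,0,0]},
    {"slide":[0.6,0.9,0],"twist":[0,0,0]},
    {"slide":[0.6,0.9,0],"twist":[0,0,0]},
    {"slide":[0.6,0.9,0],"twist":[0,0,0]},
    {"slide":[0,0,0],"twist":[0,0,0]},
    {"slide":[0,0,0],"twist":[0,0,0]}
  ]
}}

```text
time: 7.78
eef_pos: [0.4874, 0.4201, 0.2241]
tool_rot: [-0.0, 0.612, 0.791, -0.002]
ft_force: [-0.5, -0.5, -0.3]
grip_width: 0.702
grasp_force: 0.0
```

```bash
python3 - <<'E'
from h import *
snap('wrist','w2'); a=cv2.imread('pics/w2.png'); cv2.imwrite('pics/w2b.png',cv2.resize(a,(800,600),interpolation=cv2.INTER_CUBIC)); print(tool()[0])
E
```

```text
[0.48723632 0.41997561 0.22468064]
```

View pics/w2b.png

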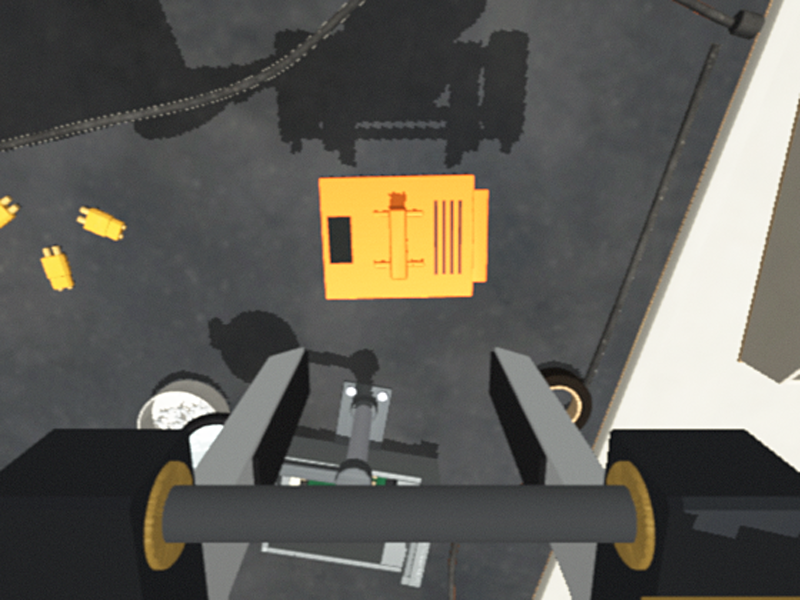

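The wrist view shows the cover with corners (319,178), (474,174), (473,297) and (327,299). The rib top runs x 391–408, y 208–279. The lens is now out over the dish at (207,437), clear of the box.

```bash
python3 - <<'E'
from h import *
np.set_printoptions(precision=4,suppress=True)
P=lambda u,v,z:px('w2',u*.7,v*.7,z)
c=[P(319,177,.006),P(474,174,.006),P(473,297,.006),P(327,299,.006)]; rib=[P(399,208,.036),P(399,279,.036)]; t=[P(489,190,.004),P(487,282,.004)]
print(c,np.mean(c,0),'rib',rib,np.mean(rib,0),'t',t)
an=lambda a,b:np.degrees(np.arctan2(b[1]-a[1],b[0]-a[0]))
print(an(c[0],c[1]),an(c[3],c[2]),an(rib[0],rib[1])+90,an(c[0],c[3])+90,an(t[0],t[1])+90)
p,r=tool(); M=r.as_matrix()
print(px('w2',399*.7,243*.7), M[:2,:2].T@(np.mean(rib,0)[:2]-p[:2])/.04, np.degrees(np.arctan2(M[1,1],M[0,1])))
h=px('w2',355*.7,468*.7,.11); l=px('w2',207*.7,437*.7,.109); print(h,l,px('w2',207*.7,437*.7),an(h,l))
E
```

```text
[array([0.4158, 0.4651, 0.006 ]), array([0.5251, 0.4957, 0.006 ]), array([0.5511, 0.4064, 0.006 ]), array([0.4417, 0.3761, 0.006 ])] [0.4834 0.4358 0.006 ] rib [array([0.4776, 0.4608, 0.036 ]), array([0.4902, 0.4124, 0.036 ])] [0.4839 0.4366 0.036 ] t [array([0.5394, 0.4875, 0.004 ]), array([0.5585, 0.4202, 0.004 ])]
15.684594790952342 15.47089512365185 14.603945525156064 16.19991776954943 15.873893008194685
[0.4837 0.4374 0.036 ] [0.4236 0.0243] 14.553230133492228
[0.4902 0.304  0.11  ] [0.3963 0.3012 0.109 ] [0.3959 0.3002 0.1075] -178.28091952170783
```

Call:
{"api": "move_arm", "payload": {
  "targets": [
    {"slide":[0.42,0.02,0.8],"twist":[0,0,-0.1]},
    {"slide":[0,0,1],"twist":[0,0,0]},
    {"slide":[0,0,1],"twist":[0,0,0]},
    {"slide":[0,0,1],"twist":[0,0,0]},
    {"slide":[0,0,1],"twist":[0,0,0]},
    {"slide":[0,0,0.53],"twist":[0,0,0]},
    {"slide":[0,0,0],"twist":[0,0,0]}
  ]
}}

```text
time: 8.7
eef_pos: [0.4829, 0.4356, 0.0111]
tool_rot: [-0.001, 0.605, 0.796, -0.002]
ft_force: [-0.9, 0.1, 0.7]
grip_width: 0.699
grasp_force: 0.0
```

Call:
{"api": "move_arm", "payload": {
  "targets": [
    {"slide":[0,0,0],"twist":[0,0,0]},
    {"slide":[0,0,0],"twist":[0,0,0]},
    {"slide":[0,0,0],"twist":[0,0,0]},
    {"slide":[0,0,0],"twist":[0,0,0]},
    {"slide":[0,0,0],"twist":[0,0,0]},
    {"slide":[0,0,0],"twist":[0,0,0]},
    {"slide":[0,0,0],"twist":[0,0,0]},
    {"slide":[0,0,0],"twist":[0,0,0]}
  ],
  "hand": -1,
  "newtons": 40
}}

```text
time: 9.7
eef_pos: [0.4841, 0.4372, 0.0123]
tool_rot: [-0.0, 0.605, 0.796, -0.001]
ft_force: [-3.5, -0.3, 2.5]
grip_width: 0.126
grasp_force: 40.0
```

Call:
{"api": "move_arm", "payload": {
  "targets": [
    {"slide":[0,0,-0.5],"twist":[0,0,0]},
    {"slide":[0,0,-0.8],"twist":[0,0,0]},
    {"slide":[0,0,-0.9],"twist":[0,0,0.4]},
    {"slide":[0,0,-0.9],"twist":[0,0,0.4]},
    {"slide":[0,0,-0.9],"twist":[0,0,0.35]},
    {"slide":[0,0,0],"twist":[0,0,0]},
    {"slide":[0,0,0],"twist":[0,0,0]}
  ]
}}

```text
time: 10.58
eef_pos: [0.4843, 0.4368, 0.1704]
tool_rot: [-0.0, 0.681, 0.732, -0.001]
ft_force: [0.2, 0.8, -2.3]
grip_width: 0.127
grasp_force: 40.0
```

```bash
cat >> h.py <<'E'
O=np.array([.498,.209]); YAW=4.2
def box2w(x,y): c,s=np.cos(np.radians(YAW)),np.sin(np.radians(YAW)); return O+[c*x-s*y,s*x+c*y]
def goto(x,y,z):
    """slide (units) from the measured TCP to box-frame mm"""
    p,r=tool(); M=r.as_matrix(); w=box2w(x/1e3,y/1e3)
    d=np.array([w[0],w[1],z/1e3])-p
    c,s=np.cos(np.radians(YAW)),np.sin(np.radians(YAW)); b=p[:2]-O
    Y=np.degrees(np.arctan2(M[1,0],M[0,0]))-90-YAW
    print('boxTCP',np.round([1e3*(c*b[0]+s*b[1]),1e3*(-s*b[0]+c*b[1]),1e3*p[2]],1),'yawerr %.2f tilt %.2f roll %.2f'%(Y,np.degrees(np.arcsin(-M[2,1])),np.degrees(np.arcsin(-M[2,0]))),'slide',np.round(M.T@d/.04,2))
E
python3 -c "
from h import *
goto(-18,0,165);s=state();print(s['grip_width'],s['grasp_force'],s['ft_force'],s['q'])"
```

```text
boxTCP [  3.  228.2 170.4] yawerr -0.09 tilt 0.10 roll 0.08 slide [-5.71 -0.52  0.14]
0.1271508784266342 39.998340010643005 [ 0.16011138  0.79015735 -2.25675648] [ 6.27428536e-01  4.12405423e-01  1.38370307e+00 -2.42569204e-04
  1.34765441e+00  5.55751534e-01]
```

Call:
{"api": "move_arm", "payload": {
  "targets": [
    {"slide":[-0.4,-0.05,0],"twist":[0,0,0]},
    {"slide":[-0.8,-0.07,0],"twist":[0,0,0]},
    {"slide":[-0.8,-0.07,0],"twist":[0,0,0]},
    {"slide":[-0.8,-0.07,0],"twist":[0,0,0]},
    {"slide":[-0.8,-0.07,0],"twist":[0,0,0]},
    {"slide":[-0.8,-0.07,0],"twist":[0,0,0]},
    {"slide":[-0.8,-0.07,0],"twist":[0,0,0]},
    {"slide":[-0.5,-0.05,0],"twist":[0.5,0,0]},
    {"slide":[0,0,0],"twist":[0.5,0,0]},
    {"slide":[0,0,0],"twist":[0.5,0,0]},
    {"slide":[0,0,0],"twist":[0,0,0]},
    {"slide":[0,0,0],"twist":[0,0,0]}
  ]
}}

```text
time: 12.08
eef_pos: [0.4792, 0.2079, 0.1716]
tool_rot: [-0.089, 0.676, 0.725, -0.096]
ft_force: [-0.0, -0.2, -2.2]
grip_width: 0.125
grasp_force: 40.0
```

```bash
python3 -c "
from h import *
goto(-18,0,85)"
```

```text
boxTCP [-18.8   0.3 171.6] yawerr -0.14 tilt 15.05 roll 0.02 slide [-0.01  0.58  2.09]
```

Call:
{"api": "move_arm", "payload": {
  "targets": [
    {"slide":[0,0.18,0.65],"twist":[0,0,0]},
    {"slide":[0,0.18,0.65],"twist":[0,0,0]},
    {"slide":[0,0.18,0.65],"twist":[0,0,0]},
    {"slide":[0,0,0],"twist":[0,0,0]},
    {"slide":[0,0,0],"twist":[0,0,0]}
  ]
}}

```text
time: 12.7
eef_pos: [0.4809, 0.2087, 0.0925]
tool_rot: [-0.088, 0.676, 0.726, -0.095]
ft_force: [0.7, -0.3, -1.9]
grip_width: 0.123
grasp_force: 40.0
```

```bash
python3 -c "
from h import *
goto(-18,0,73)
snap('wrist','w3'); snap('scene','s3'); a=cv2.imread('pics/w3.png'); cv2.imwrite('pics/w3b.png',cv2.resize(a,(800,600),interpolation=cv2.INTER_CUBIC))"
```

```text
boxTCP [-17.    1.   92.5] yawerr -0.11 tilt 14.89 roll -0.02 slide [-0.03  0.1   0.48]
```

View pics/w3b.png

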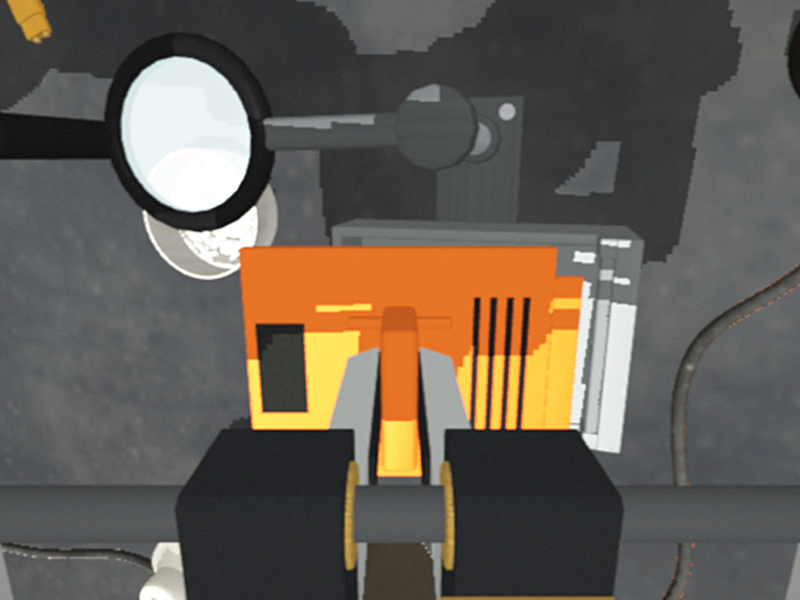

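The wrist view shows the tilted cover above the box. The tongue's +y corner is at (582,278), the lip's outer corners are at (642,240) and (620,452), and the box's +y/−x corner is near (333,225). The lens and its arm are well clear on the left.

```bash
python3 -c "
from h import *
c,s=np.cos(np.radians(YAW)),np.sin(np.radians(YAW))
for n,u,v,z in [('tongue+ (44,35)',583,278,.0665),('plate+ corner',555,248,.072),('plate edge+',242,250,.1),('lip+ (70,46)',642,240,.047),('lip- (70,-46)',620,453,.047),('c+ (-64,46)',333,226,.034)]:
    w=px('w3',u*.7,v*.7,z)[:2]-O; e=px('w3',u*.7,v*.7); print(n,np.round(1e3*np.array([c*w[0]+s*w[1],-s*w[0]+c*w[1]]),1),np.round(e[2],4))
"
```

```text
tongue+ (44,35) [46.9 34.4] 0.035
plate+ corner [36.2 45.9] 0.0713
plate edge+ [-71.5  45.1] 0.1008
lip+ (70,46) [68.6 46.3] 0.0462
lip- (70,-46) [ 69.9 -45.2] 0.0014
c+ (-64,46) [-63.2  45.9] 0.0031
```

Call:
{"api": "move_arm", "payload": {
  "targets": [
    {"slide":[0,0.08,0.3],"twist":[0,0,0]},
    {"slide":[0,0.08,0.3],"twist":[0,0,0]},
    {"slide":[0,0,0],"twist":[0,0,0]},
    {"slide":[0,0,0],"twist":[0,0,0]}
  ]
}}

```text
time: 13.3
eef_pos: [0.4808, 0.2085, 0.0663]
tool_rot: [-0.089, 0.676, 0.725, -0.096]
ft_force: [-0.6, 0.4, -1.3]
grip_width: 0.125
grasp_force: 40.0
```

Call:
{"api": "move_arm", "payload": {
  "targets": [
    {"slide":[0,0.006,0.024],"twist":[0,0,0]},
    {"slide":[0,0.006,0.024],"twist":[0,0,0]},
    {"slide":[0,0,0],"twist":[0,0,0]}
  ]
}}

```text
time: 13.68
eef_pos: [0.4808, 0.2086, 0.0646]
tool_rot: [-0.089, 0.676, 0.725, -0.095]
ft_force: [0.3, -0.5, -0.1]
grip_width: 0.127
grasp_force: 40.0
```

```bash
python3 -c "
from h import *
goto(0,0,63);print(state()['ft_force'],state()['ft_torque'])"
```

```text
boxTCP [-17.2   0.8  64.6] yawerr -0.14 tilt 14.99 roll -0.01 slide [-0.02  0.42 -0.07]
[ 0.31368376 -0.46444286 -0.10902371] [-0.08754184 -0.15126385 -0.00423079]
```

Call:
{"api": "move_arm", "payload": {
  "targets": [
    {"slide":[0,0.006,0.024],"twist":[0,0,0]},
    {"slide":[0,0,0],"twist":[0,0,0]}
  ]
}}

```text
time: 13.92
eef_pos: [0.4807, 0.2086, 0.0635]
tool_rot: [-0.089, 0.676, 0.725, -0.096]
ft_force: [0.1, -0.2, -1.5]
grip_width: 0.126
grasp_force: 40.0
```

```bash
python3 -c "
from h import *
goto(0,0,63);print(state()['ft_force'],state()['ft_torque'])"
```

```text
boxTCP [-17.3   0.8  63.5] yawerr -0.14 tilt 15.00 roll -0.00 slide [-0.02  0.42 -0.1 ]
[ 0.06357058 -0.1947317  -1.54547939] [-0.05269486 -0.13576899 -0.01234472]
```

Not in contact yet; I'll keep going down in 1 mm steps.

Call:
{"api": "move_arm", "payload": {
  "targets": [
    {"slide":[0,0.006,0.024],"twist":[0,0,0]},
    {"slide":[0,0,0],"twist":[0,0,0]}
  ]
}}

```text
time: 14.18
eef_pos: [0.4808, 0.2086, 0.0629]
tool_rot: [-0.089, 0.676, 0.725, -0.095]
ft_force: [-0.5, -0.3, 1.7]
grip_width: 0.123
grasp_force: 40.0
```

Call:
{"api": "move_arm", "payload": {
  "targets": [
    {"slide":[0,0.006,0.024],"twist":[0,0,0]},
    {"slide":[0,0,0],"twist":[0,0,0]}
  ]
}}

```text
time: 14.42
eef_pos: [0.4806, 0.2086, 0.0626]
tool_rot: [-0.089, 0.676, 0.725, -0.095]
ft_force: [-1.9, -1.1, 6.1]
grip_width: 0.123
grasp_force: 40.0
```

Call:
{"api": "move_arm", "payload": {
  "targets": [
    {"slide":[0,-0.006,-0.024],"twist":[0,0,0]},
    {"slide":[0,0.097,-0.026],"twist":[0,0,0]},
    {"slide":[0,0.097,-0.026],"twist":[0,0,0]},
    {"slide":[0,0.097,-0.026],"twist":[0,0,0]},
    {"slide":[0,0,0],"twist":[0,0,0]}
  ]
}}

```text
time: 15.05
eef_pos: [0.4906, 0.2093, 0.063]
tool_rot: [-0.091, 0.676, 0.725, -0.097]
ft_force: [-4.8, -0.5, 6.3]
grip_width: 0.122
grasp_force: 40.0
```

```bash
python3 -c "
from h import *
goto(0,0,63);print(state()['ft_force'],state()['ft_torque'])"
```

```text
boxTCP [-7.3  0.8 63. ] yawerr -0.14 tilt 15.29 roll 0.00 slide [-0.02  0.18 -0.05]
[-4.7602831  -0.47967006  6.27106008] [-0.14780915  0.86860395  0.0306232 ]
```

Call:
{"api": "move_arm", "payload": {
  "targets": [
    {"slide":[0,-0.005,-0.02],"twist":[0,0,0]},
    {"slide":[0,0.075,-0.02],"twist":[0,0,0]},
    {"slide":[0,0,0],"twist":[0,0,0]}
  ]
}}

```text
time: 15.42
eef_pos: [0.4968, 0.2097, 0.063]
tool_rot: [-0.089, 0.676, 0.725, -0.095]
ft_force: [-0.4, -0.2, -0.8]
grip_width: 0.126
grasp_force: 40.0
```

```bash
python3 -c "
from h import *
goto(0,0,63);print(state()['ft_force'],state()['ft_torque'])"
```

```text
boxTCP [-1.1  0.8 63. ] yawerr -0.14 tilt 14.93 roll -0.01 slide [-0.02  0.03 -0.01]
[-0.36385248 -0.17682148 -0.82561258] [-0.07413814 -0.1031974  -0.01924333]
```

Call:
{"api": "move_arm", "payload": {
  "targets": [
    {"slide":[0,0.036,-0.01],"twist":[0,0,0]},
    {"slide":[0,0,0],"twist":[0,0,0]}
  ]
}}

```text
time: 15.68
eef_pos: [0.4974, 0.2097, 0.0631]
tool_rot: [-0.089, 0.676, 0.725, -0.096]
ft_force: [-1.2, 0.2, -1.2]
grip_width: 0.123
grasp_force: 40.0
```

Call:
{"api": "move_arm", "payload": {
  "targets": [
    {"slide":[0,0.024,-0.006],"twist":[0,0,0]},
    {"slide":[0,0,0],"twist":[0,0,0]}
  ]
}}

```text
time: 15.92
eef_pos: [0.4976, 0.2096, 0.0633]
tool_rot: [-0.09, 0.676, 0.725, -0.096]
ft_force: [-2.1, 0.4, -1.1]
grip_width: 0.129
grasp_force: 40.0
```

```bash
python3 -c "
from h import *
goto(0,0,63);print(state()['ft_force'],state()['ft_torque'])"
```

```text
boxTCP [-0.4  0.7 63.3] yawerr -0.13 tilt 15.10 roll 0.01 slide [-0.02  0.01  0.  ]
[-2.06143436  0.36990267 -1.10364697] [-0.09150372  0.46092139  0.02216221]
```

Call:
{"api": "move_arm", "payload": {
  "targets": [
    {"slide":[0,-0.011,0.058],"twist":[-0.2,0,0]},
    {"slide":[0,-0.011,0.058],"twist":[-0.2,0,0]},
    {"slide":[0,0,0],"twist":[0,0,0]}
  ]
}}

```text
time: 16.3
eef_pos: [0.4959, 0.2096, 0.0592]
tool_rot: [-0.065, 0.678, 0.728, -0.07]
ft_force: [-2.0, -1.4, -1.6]
grip_width: 0.124
grasp_force: 40.0
```

Call:
{"api": "move_arm", "payload": {
  "targets": [
    {"slide":[0,-0.011,0.058],"twist":[-0.2,0,0]},
    {"slide":[0,-0.011,0.058],"twist":[-0.2,0,0]},
    {"slide":[0,0,0],"twist":[0,0,0]}
  ]
}}

```text
time: 16.68
eef_pos: [0.4945, 0.2095, 0.0548]
tool_rot: [-0.042, 0.68, 0.73, -0.045]
ft_force: [-2.4, -1.0, -1.7]
grip_width: 0.128
grasp_force: 40.0
```

```bash
python3 -c "
from h import *
goto(0,0,54);print(state()['ft_force'],state()['ft_torque']); snap('scene','s4')
cv2.imwrite('pics/s4c.png',cv2.resize(cv2.imread('pics/s4.png')[170:290,190:350],(800,600),interpolation=cv2.INTER_CUBIC))"
```

```text
boxTCP [-3.4  0.7 54.8] yawerr -0.13 tilt 7.02 roll 0.00 slide [-0.02  0.09  0.01]
[-2.41132338 -0.96080721 -1.70014395] [-0.117093    0.38956398  0.05142698]
```

View pics/s4c.png

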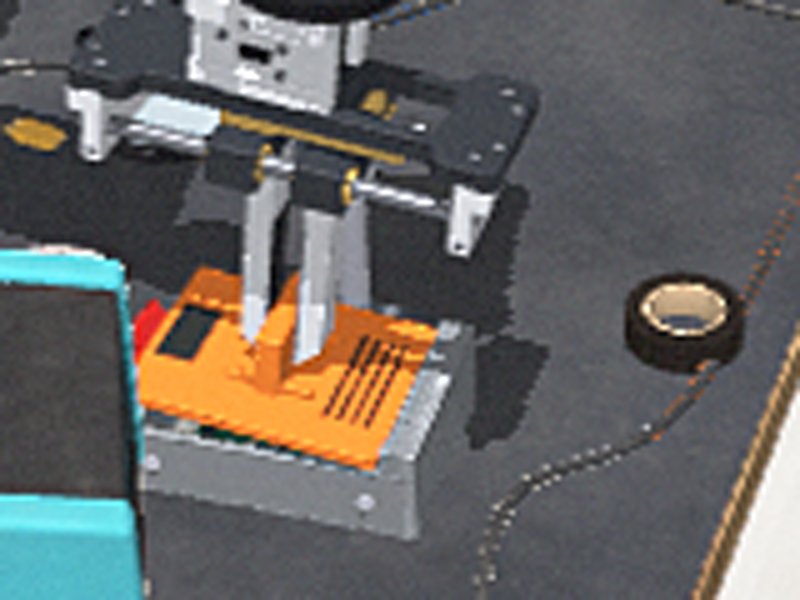

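The scene view shows the tongue under the lip (380,460) and the other edge held up at the red catch (150,330). I'll lower it slightly, release and back off.

Call:
{"api": "move_arm", "payload": {
  "targets": [
    {"slide":[0,-0.006,0.029],"twist":[-0.1,0,0]},
    {"slide":[0,0,0],"twist":[0,0,0]}
  ]
}}

```text
time: 16.98
eef_pos: [0.4944, 0.2094, 0.0537]
tool_rot: [-0.036, 0.681, 0.731, -0.038]
ft_force: [-2.5, -0.9, 0.6]
grip_width: 0.128
grasp_force: 40.0
```

Call:
{"api": "move_arm", "payload": {
  "targets": [
    {"slide":[0,0,0],"twist":[0,0,0]},
    {"slide":[0,0,0],"twist":[0,0,0]},
    {"slide":[0,0,0],"twist":[0,0,0]},
    {"slide":[0,0,-0.4],"twist":[0,0,0]},
    {"slide":[0,0,-0.8],"twist":[0,0,0]},
    {"slide":[0,0,0],"twist":[0,0,0]}
  ],
  "hand": -0.4
}}

```text
time: 17.73
eef_pos: [0.5017, 0.2105, 0.1033]
tool_rot: [-0.034, 0.681, 0.731, -0.036]
ft_force: [-0.1, 0.7, -0.4]
grip_width: 0.302
grasp_force: 0.0
```

Call:
{"api": "move_arm", "payload": {
  "targets": [
    {"slide":[0,-0.5,0],"twist":[-0.15,0,0]},
    {"slide":[0,-0.5,0],"twist":[-0.15,0,0]},
    {"slide":[0,0,0],"twist":[0,0,0]},
    {"slide":[0,0,0],"twist":[0,0,0]}
  ],
  "hand": -1
}}

```text
time: 18.23
eef_pos: [0.4606, 0.2072, 0.1047]
tool_rot: [-0.018, 0.681, 0.731, -0.019]
ft_force: [-0.1, 0.3, 0.4]
grip_width: 0.003
grasp_force: 0.0
```

```bash
python3 -c "
from h import *
goto(-43,0,60);print(state()['ft_force'],state()['grip_width']); snap('scene','s5')
cv2.imwrite('pics/s5c.png',cv2.resize(cv2.imread('pics/s5.png')[170:290,190:350],(800,600),interpolation=cv2.INTER_CUBIC))"
```

```text
boxTCP [-37.5   0.9 104.7] yawerr -0.14 tilt 2.96 roll -0.01 slide [-0.02 -0.08  1.12]
[-0.09819225  0.30954681  0.44611042] 0.0026231712693379943
```

View pics/s5c.png

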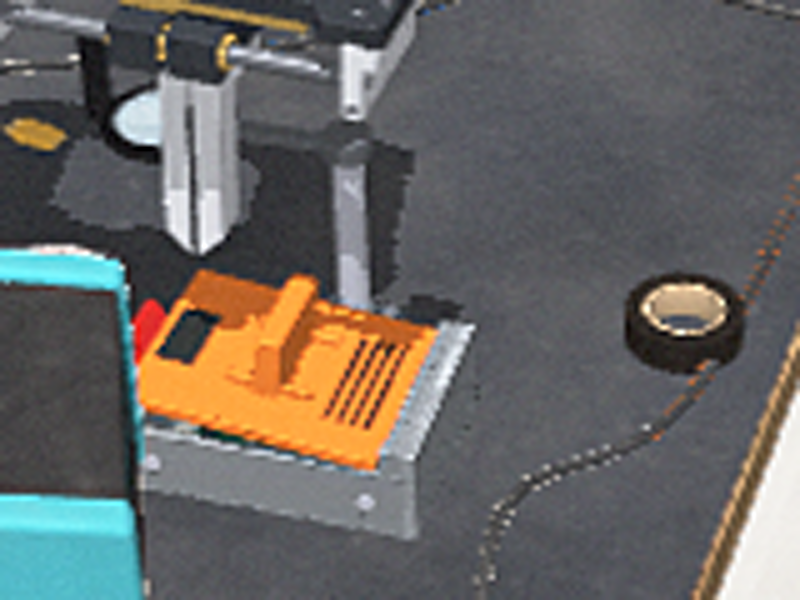

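Call:
{"api": "move_arm", "payload": {
  "targets": [
    {"slide":[-0.02,-0.04,0.56],"twist":[0,0,0]},
    {"slide":[0,-0.04,0.56],"twist":[0,0,0]},
    {"slide":[0,0,0],"twist":[0,0,0]}
  ]
}}

```text
time: 18.65
eef_pos: [0.4536, 0.2055, 0.0588]
tool_rot: [-0.019, 0.681, 0.731, -0.021]
ft_force: [0.5, -0.3, -0.6]
grip_width: 0.008
grasp_force: 0.0
```

Call:
{"api": "move_arm", "payload": {
  "targets": [
    {"slide":[0,0.004,0.075],"twist":[0,0,0]},
    {"slide":[0,0.004,0.075],"twist":[0,0,0]},
    {"slide":[0,0.004,0.075],"twist":[0,0,0]},
    {"slide":[0,0,0],"twist":[0,0,0]}
  ]
}}

```text
time: 19.15
eef_pos: [0.4547, 0.206, 0.0516]
tool_rot: [-0.018, 0.681, 0.731, -0.019]
ft_force: [1.3, 0.6, 0.4]
grip_width: 0.006
grasp_force: 0.2
```

Call:
{"api": "move_arm", "payload": {
  "targets": [
    {"slide":[0,0.004,0.075],"twist":[0,0,0]},
    {"slide":[0,0.004,0.075],"twist":[0,0,0]},
    {"slide":[0,0,0],"twist":[0,0,0]}
  ]
}}

```text
time: 19.52
eef_pos: [0.4539, 0.2058, 0.0453]
tool_rot: [-0.018, 0.681, 0.731, -0.019]
ft_force: [0.1, 0.3, -0.1]
grip_width: 0.006
grasp_force: 0.0
```

Call:
{"api": "move_arm", "payload": {
  "targets": [
    {"slide":[0,0.003,0.05],"twist":[0,0,0]},
    {"slide":[0,0,0],"twist":[0,0,0]}
  ]
}}

```text
time: 19.77
eef_pos: [0.4541, 0.2059, 0.0431]
tool_rot: [-0.018, 0.681, 0.731, -0.019]
ft_force: [0.3, 0.1, 0.3]
grip_width: 0.001
grasp_force: 0.0
```

Call:
{"api": "move_arm", "payload": {
  "targets": [
    {"slide":[0,0.003,0.05],"twist":[0,0,0]},
    {"slide":[0,0,0],"twist":[0,0,0]}
  ]
}}

```text
time: 20.02
eef_pos: [0.454, 0.2058, 0.041]
tool_rot: [-0.018, 0.681, 0.731, -0.019]
ft_force: [0.5, -0.4, -0.3]
grip_width: 0.006
grasp_force: 0.0
```

Call:
{"api": "move_arm", "payload": {
  "targets": [
    {"slide":[0,0.003,0.05],"twist":[0,0,0]},
    {"slide":[0,0,0],"twist":[0,0,0]}
  ]
}}

```text
time: 20.27
eef_pos: [0.4543, 0.2059, 0.0402]
tool_rot: [-0.018, 0.681, 0.731, -0.019]
ft_force: [-1.6, -1.0, 7.7]
grip_width: 0.008
grasp_force: 3.8
```

Call:
{"api": "move_arm", "payload": {
  "targets": [
    {"slide":[0,0.003,0.05],"twist":[0,0,0]},
    {"slide":[0,0,0],"twist":[0,0,0]}
  ]
}}

```text
time: 20.52
eef_pos: [0.4544, 0.2059, 0.0401]
tool_rot: [-0.018, 0.681, 0.732, -0.019]
ft_force: [-4.9, -1.6, 20.8]
grip_width: 0.006
grasp_force: 10.6
```

```bash
python3 -c "
from h import *
goto(-43,0,40); snap('scene','s6'); snap('side','d6')
a=cv2.resize(cv2.imread('pics/s6.png')[215:275,205:295],(600,400),interpolation=cv2.INTER_CUBIC)
b=cv2.resize(cv2.imread('pics/s5.png')[215:275,205:295],(600,400),interpolation=cv2.INTER_CUBIC)
cv2.imwrite('pics/s6c.png',np.vstack([cv2.resize(a,(450,300)),cv2.resize(b,(450,300))]))"
```

```text
boxTCP [-43.8   0.2  40.1] yawerr -0.13 tilt 2.95 roll -0.01 slide [-0.    0.02  0.  ]
```

View pics/s6c.png

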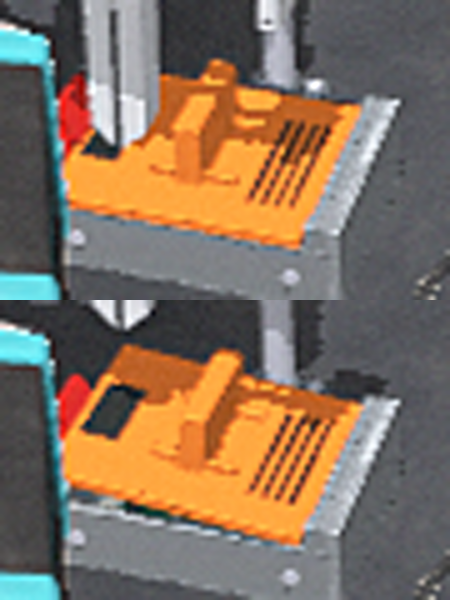

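The top panel (now) shows the cover flat on the walls. The bottom panel (before pressing) shows it tilted. I'll retract and check that the catch holds.

Call:
{"api": "move_arm", "payload": {
  "targets": [
    {"slide":[0,0,-0.3],"twist":[0,0,0]},
    {"slide":[0,0,-0.9],"twist":[0,0,0]},
    {"slide":[0,0,-1],"twist":[0,0,0]},
    {"slide":[0,0,-1],"twist":[0,0,0]},
    {"slide":[0,0,-1],"twist":[0,0,0]},
    {"slide":[0,-0.8,0],"twist":[0,0,0]},
    {"slide":[0,0,0],"twist":[0,0,0]},
    {"slide":[0,0,0],"twist":[0,0,0]}
  ]
}}

```text
time: 21.62
eef_pos: [0.4316, 0.2043, 0.2065]
tool_rot: [-0.018, 0.681, 0.732, -0.019]
ft_force: [-1.1, -0.5, -0.8]
grip_width: 0.005
grasp_force: 0.0
```

```bash
python3 -c "
from h import *
snap('scene','s7'); snap('wrist','w7'); print(state()['ft_force'])
a=cv2.resize(cv2.imread('pics/s7.png')[215:275,205:295],(450,300),interpolation=cv2.INTER_CUBIC)
b=cv2.resize(cv2.imread('pics/w7.png'),(400,300))
cv2.imwrite('pics/s7c.png',np.hstack([cv2.resize(a,(400,300)),b]))"
```

```text
[-0.11833554  0.65237362 -0.3883474 ]
```

View pics/s7c.png

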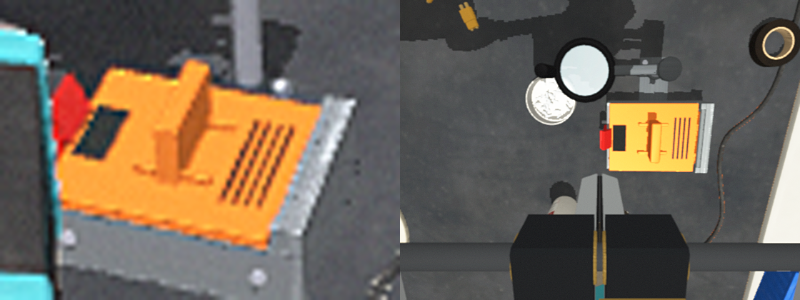

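The scene and wrist views show the cover flat, with the red catch at its edge and the lens clear. One numeric check of flatness and the catch before handing in.

```bash
python3 -c "
from h import *
D=np.load('pics/w7.npz'); p=D['p'].astype(int); d=D['d']
c,s=np.cos(np.radians(YAW)),np.sin(np.radians(YAW))
def B(u,v):
    w=px('w7',u,v); q=w[:2]-O; return np.array([c*q[0]+s*q[1],-s*q[0]+c*q[1],w[2]])*1e3
red=np.argwhere((p[:,:,2]>120)&(p[:,:,1]<60)&(p[:,:,0]<60)); red=red[(red[:,1]>270)&(red[:,1]<300)&(red[:,0]<240)]
P=np.array([B(u,v) for v,u in red]); print('red top',len(P),P[P[:,2]>55].min(0),P[P[:,2]>55].max(0),'all',P.min(0),P.max(0))
o=np.argwhere((p[:,:,2]>200)&(p[:,:,1]>110)&(p[:,:,0]<90)); o=o[(o[:,1]>280)&(o[:,1]<420)&(o[:,0]>130)&(o[:,0]<245)]
Q=np.array([B(u,v) for v,u in o]); Q=Q[Q[:,2]<50]
for a,b in [(-60,-50),(-30,-15),(10,20),(40,50)]:
  m=(Q[:,0]>a)&(Q[:,0]<b); print(a,b,m.sum(),np.median(Q[m,2]))
print(Q.min(0),Q.max(0))
"
```

```text
red top 362 [-69.6209804  -11.47609515  55.01044434] [-64.08295567  12.26729629  59.69929554] all [-73.85612034 -26.2102281    2.89279138] [-59.58801406  12.35609231  59.69929554]
-60 -50 215 40.11486104644724
-30 -15 662 39.97941608528852
10 20 780 39.98771910193794
40 50 934 39.87514510916432
[-62.03190461 -60.19354353   1.31464658] [63.58810627 46.06282862 46.02135236]
```

```bash
python3 -c "
from workcell import *
print(hand_in())"
```

```text
the job is handed in; nothing more can be done
None
```

I swung the lens aside to about 1.6 rad, clear of the box, and fitted the cover tongue-first. It lies flat at 40 mm with the red catch upright over its edge; the dish, bottle and tape were not touched, and I handed the job in at about 22 s.

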